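# Pack the stain-treatment caddy

### The job

Pack the carrying caddy for treating a stain: lift the square glass jar up over the shelf's front rail before drawing it forward, without knocking the rail, and set it down gently, upright, in the caddy's square pocket. Its twist cap has been left loose, so turn it clockwise until it is fully tight, and lay the stain brush in the caddy's long bay. Once all of that is aboard, swing the caddy's folded handle upright and let go; leave everything else where it is.

Things in the scene. Friction and masses are not known exactly. Their poses are not given: they have to be found in the camera images.
- jar_center (a point): Square clear-glass jar holding white tablets, 0.36 kg; point at its centre, 42 mm above its foot. Body 56 x 56 mm across flats (its x, y axes), 64 mm tall; round 52 mm cap from 69 to 84 mm, the very top. Loose on the shelf board, 15 mm or more behind the rail, turned up to 0.35 rad, in one of three places 105 mm apart shared with the round jar and the dish (which is where varies).
- cap_center (a point): Centre of the square jar's ribbed aluminium cap, 52 mm across and 15 mm tall; 34.5 mm above jar_center, 7.5 mm below the cap's top. The cap turns on the jar about the upright axis: clockwise from above tightens. 5 mm of bare neck lies between it and the flat shoulder of the glass.
- cap (a joint): How far the square jar's cap is unscrewed, rad: 0 = fully tight (a firm stop), growing counter-clockwise seen from above; starts 0.6 to 1.1. Light friction (0.04 N m); it keeps its height. Turning on past the stop only turns the jar.
- rail_top (a point): Top edge of the aluminium rail (a 6 mm thick flat bar on small posts) that runs along the front edge of the shelf, at the middle of the stretch where the jars stand; x axis points away from the robot towards the back of the shelf, y along the rail. The rail's top is 32 mm above the shelf board.
- rail: The whole front rail; origin on the shelf board at the rail's right-hand end, x to the back of the shelf, y along the rail (it runs 865 mm to the left, into the closet wall). It is fixed to the shelf.
- shelf_front (a point): Top of the shelf board at its front edge, below rail_top (8 mm in front of it). The narrow maple shelf is 120 mm deep, open at the back and above, its board top 90 mm above the counter; it is fixed. Its right-hand end is 175 mm to the right of this point.
- caddy: Grey plastic carrying caddy, open on top, 250 mm long (x), 150 mm wide (y), standing firm (it does not slide); origin under its centre. Walls 4 mm thick, 30 mm high; floor 4 mm. A partition along the middle: on +y the square pocket (+x end) and a clothespin bay with two pins; on -y one long bay. A 46 mm high ear at the middle of each end carries the handle.
- pocket (a point): Centre of the square pocket's floor: 69 x 69 mm inside, sides parallel to the caddy's axes, walls 26 mm above this floor. Here the jar stands 42 mm (jar_center) above this point, with 6.5 mm of play all round; the pocket walls keep it from turning more than about 0.25 rad.
- brush_bay (a point): Centre of the long bay's floor: 242 mm (caddy x) by 69 mm (caddy y) inside, walls 26 mm above this floor.
- handle_hinge (a point): Middle of the handle's hinge line, which runs along the caddy's x axis, 35 mm above the counter on the caddy's centre line. The caddy's axes.
- handle_grip (a point): Centre of the handle's round wooden grip, 16 mm thick and 120 mm long, along the caddy's x axis; it is the cross bar of a steel-wire bail and swings at 115 mm from handle_hinge. Folded down it lies outside the caddy's -y wall, 35 mm above the counter, with 34 mm free between it and the wall.
- handle (a joint): Handle angle, rad: 0 = folded down flat on the caddy's -y side, 1.57 = upright over the middle, stop at 1.65; starts 0 to 0.2. A stiff hinge (about 0.22 N m, some 3 N at the grip): it stays where it is left.
- brush_center (a point): Small orange plastic stain brush, 150 mm long (its x axis), lying on its flat back with the bristles up, 0.05 kg; this point is at the middle of its length, 8 mm above what it lies on, on the handle. The handle (x from -75 to +20 mm) is 18 mm wide and 16 mm thick; the head (x from +19 to +75 mm) is 30 mm wide and 27 mm high with its bristles. It lies loose on the counter at the robot's left.
- round_jar_center (a point): The other jar on the shelf, round (58 mm across) with a like cap, 84 mm tall; this point is 42 mm above its foot. Bystander.
- dish: White ceramic dish on the shelf, 80 mm across, 22 mm high; origin under its centre. Bystander.
- pin_a: Wooden spring clothespin on the counter, 72 mm long, 14 mm wide, 9 mm high; origin under its centre. Bystander.
- pin_b: Another such clothespin on the counter. Bystander.
- pin_c: Clothespin lying in the caddy's clothespin bay. Bystander.
- pin_d: Clothespin lying in the caddy's clothespin bay. Bystander.
- latch: Slim aluminium step-stool lever latch lying on the counter left of the brush, 107 mm long, 26 mm wide, 22 mm high; origin under its base plate. Bystander.
There are look-alikes about, which are no part of the job. There is more than one size of the part that bears brush_center; the job needs the smaller.

How it is judged:
By the outcome, as a careful person would: the job done as asked, in the order asked, and still so for the second after the job is handed in, with the robot touching nothing.
It also fails if it takes over 72 s, if anything falls off the work surface, if the arm or the gripper's body presses on something with over 40 N, if the wrist force passes 120 N, or if a joint passes its speed limit or range.

### The arm

A 6-joint arm with a two-finger parallel gripper is mounted at the origin on the work surface. World frame = base frame: x ahead of the robot, y to its left, z up, the work surface at z = 0. Lengths are in m, angles in rad, forces in N, time in s.
With the tool pointing down it reaches from about 0.275 to 0.75 m from the base axis. Payload 10.2 kg.
Tool frame: the origin (TCP) lies at the very end of the fingers, on their centre line; the grasp point (between the pads) lies 19 mm behind it; x points along the fingers, z is the direction in which the jaws open and shut, and the axes are right-handed (so a half turn about x gives the same grasp; the last joint's range is limited). The gripper opens to 88 mm and grips with 3 to 60 N. Pads are 18 mm wide; open, the fingers measure 123 mm over their backs; the gripper's body (75 mm by 187 mm) begins 45 mm behind the grasp point.
Start: joints at [0.982, 0.313, 1.498, -0, 1.331, -0.223], TCP at [0.188, 0.49, 0.239] pointing down, gripper open.
Joint ranges: [-2.94, 2.94], [-0.97, 2.17], [0.19, 2.56], [-1.23, 4.37], [0.02, 3.11], [-2.88, 2.88]. Speed limits (rad/s): [2.39, 2.39, 3.01, 3.14, 3.14, 3.14].

### API

Orientations are given as a 3x3 rotation matrix whose columns are the frame's x, y, z axes.
In Python, from bench import ctrl, vision, close_job gives the robot as it stands.
- The arm moves only by the tool arm_command, never from a script. Its argument "increments" is text: rows parted by semicolons, each of 7 numbers parted by spaces: the shift along the tool's x, y, z normalised to -1 to 1, where 1 is 250 mm, then the turn, a rotation vector about the tool's x, y, z normalised to -1 to 1, where 1 is pi rad, then the closure, from -1 (fully open) to 1 (shut), so that 0 is half open. In form: dx dy dz ax ay az fingers; .... A call has 1 to 5 rows; each row shifts and turns the commanded pose from where the row before left it, along the tool's axes as they then stand; what a row does not reach is not made up. A row lasts 1/10 s, in which the tool goes at most 50 mm and 8.59 degrees, less where a joint would pass 70% of its speed; a pose out of reach is approached as far as the arm can. A call with a number of a shift or a turn outside -1 to 1 is refused whole. A call with a gripper value outside its range is refused whole. The fingers move at their own pace and stop on an object; "squeeze" is the grip in N (left out, the last holds). Time passes only in rows, so rows that do not move let the fingers close. It gives the time, the measured TCP pose, the force and the opening at its end, in the units of the state.
- ctrl.sense(): the state, without advancing time (a new reading comes with each control period).
- vision.snapshot(name): name is "scene" or "side" or "wrist"; returns a dict with "img" (480x640x3 uint8, red, green, blue), "intrinsics" (3x3 intrinsics, pixels), "eye" and "orientation" of the camera in the world. Camera axes: x right, y down, z forward; pixel columns grow to the right and rows downward; lengths in m; the calibration is good to about 2 mm. A picture is of the moment at which its call begins. There is no depth.
- close_job(): hands the job in, once; it reports no verdict.
The state is a dict: "clock": time; "joints": joint angles; "qvel": joint speeds; "joint_torque": joint torques, N m; "tool_pos": TCP position; "tcp_rot": TCP orientation; "wrist_force": force on the tool from outside, world axes, zero at the start; "torque": the same for the moment, N m; "opening": finger opening in m.
Only numpy, scipy, OpenCV 4.12 (cv2) and the standard library are available. Lean on these libraries where they do the work, as an engineer would, in place of code of your own. Each camera call takes 0.05 s, during which the arm holds its last target. There are 200 camera calls.

## Working session

There is one attempt and no reset: what is moved stays moved. The work goes in short steps, Python scripts to look and compute and a tool call to move; the robot and the scene stay as the last step left them, time stands still between calls to the robot, and variables do not carry over. Pictures are saved under pics/ and viewed, about 8 in all and at most 12, crops included, and the job is handed in when it is done.

Besides the shell and the picture viewer there is one more tool, called after "Call:" as name(argument=value, ...) on one line, values as JSON. arm_command: Moves the arm, as the interface text tells. Its arguments: {"type":"object","properties":{"increments":{"type":"string"},"squeeze":{"type":"number"}},"required":["increments"]}

```bash
ls; mkdir -p pics
cat > h.py <<'E'
import numpy as np, cv2
from bench import ctrl, vision, close_job
def snap(n,f):
    s=vision.snapshot(n); cv2.imwrite('pics/'+f+'.png',s['img'][:,:,::-1]); np.savez('pics/'+f+'.npz',K=s['intrinsics'],e=s['eye'],R=s['orientation']); return s
def px2w(f,u,v,z):
    d=np.load('pics/'+f+'.npz'); r=d['R']@np.linalg.solve(d['K'],[u,v,1]); t=(z-d['e'][2])/r[2]; return d['e']+t*r
def w2px(f,p):
    d=np.load('pics/'+f+'.npz'); c=d['K']@(d['R'].T@(np.array(p)-d['e'])); return c[:2]/c[2]
def crop(f,x0,y0,x1,y1,o,k):
    i=cv2.imread('pics/'+f+'.png')[y0:y1,x0:x1]; cv2.imwrite('pics/'+o+'.png',cv2.resize(i,None,fx=k,fy=k,interpolation=cv2.INTER_CUBIC))
E
python3 - <<'E'
from h import *
np.set_printoptions(precision=3,suppress=True)
for n in ['scene','side','wrist']:
    s=snap(n,n+'0'); print(n,s['eye'],s['orientation'].tolist(),s['intrinsics'][0])
s=ctrl.sense(); print(s)
E
```

```text
pics
scene [ 0.974 -0.544  0.692] [[0.7011696547097911, 0.427597177303546, -0.5705451509531847], [0.712989962659859, -0.4233485201774959, 0.5589466375333314], [-0.002535440877915984, -0.7987093867143195, -0.6017116311938722]] [462.668   0.    323.695]
side [ 0.129 -0.779  1.049] [[0.9262940708859203, -0.2925412389541693, 0.23748456318832392], [-0.3763266039605444, -0.6866205197081946, 0.6220374177388143], [-0.01890982266212433, -0.6655613310783673, -0.7461035673283425]] [535.352   0.    321.199]
wrist [0.112 0.519 0.385] [[0.3580577247565478, 0.8887064938621732, 0.2863484477160056], [0.9336965565003734, -0.3400389392407571, -0.11217958896057903], [-0.002325106773468022, 0.30752932797901145, -0.9515357619718073]] [355.602   0.    319.977]
{'clock': 0.15, 'joints': array([ 0.982,  0.313,  1.498,  0.   ,  1.331, -0.223]), 'qvel': array([ 0.   ,  0.   , -0.001, -0.003,  0.   , -0.003]), 'joint_torque': array([  0.002, -40.231, -25.232,   0.07 ,   0.034,  -0.   ]), 'tool_pos': array([0.188, 0.49 , 0.238]), 'tcp_rot': array([[-0.001, -0.934,  0.358],
       [-0.001,  0.358,  0.934],
       [-1.   ,  0.   , -0.001]]), 'wrist_force': array([-0.128,  0.337, -0.987]), 'torque': array([ 0.032, -0.003,  0.002]), 'opening': 0.08805558765123926}
```

View pics/scene0.png

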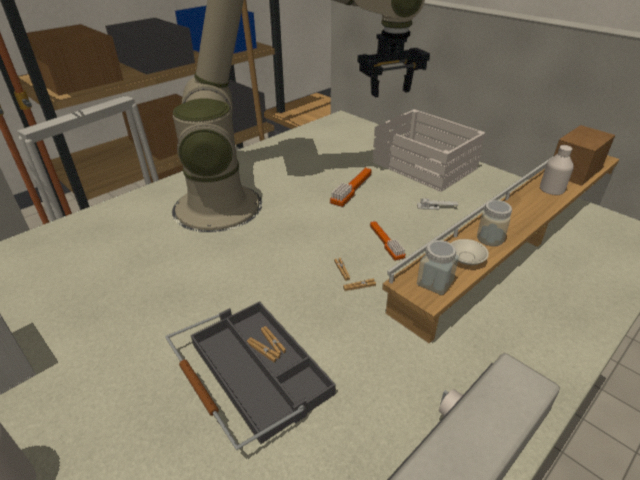

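View pics/side0.png

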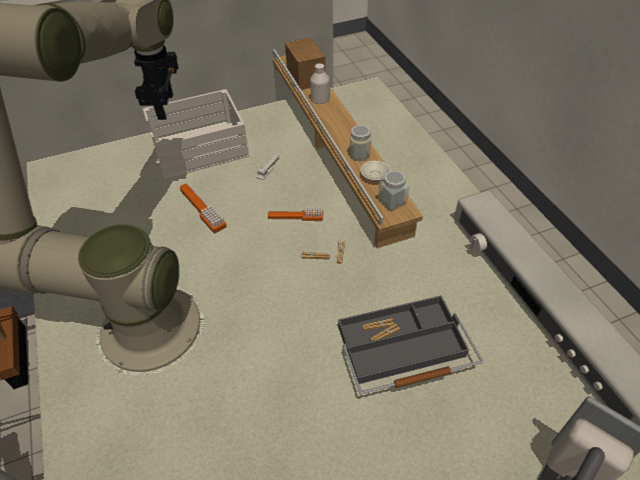

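Run:
```python
from h import *
crop('side0',260,160,430,250,'a',4.7); crop('side0',325,285,495,400,'b',4.7)
crop('scene0',365,205,525,325,'c',5)
a=cv2.imread('pics/a.png');c=cv2.imread('pics/c.png');print(a.shape,c.shape)
```

```text
(423, 799, 3) (600, 800, 3)
```

View pics/a.png

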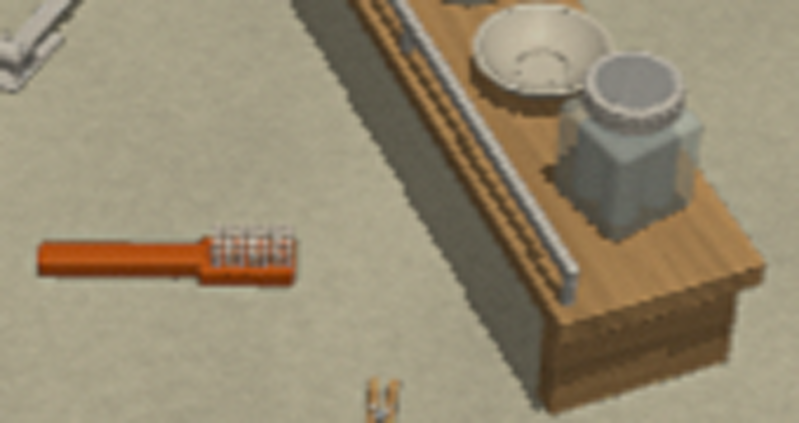

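View pics/b.png

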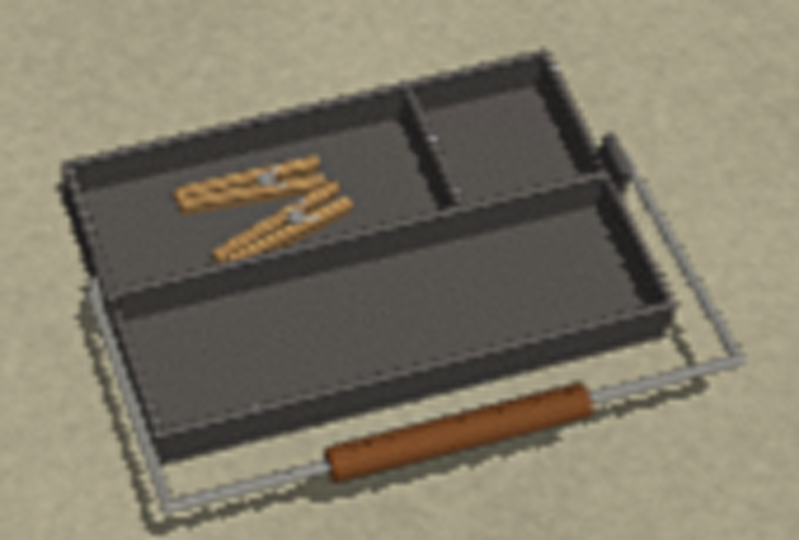

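Run:
```python
from h import *
np.set_printoptions(precision=4,suppress=True)
A=lambda x,y,z:px2w('side0',260+(x+.5)/4.7-.5,160+(y+.5)/4.7-.5,z)
B=lambda x,y,z:px2w('side0',325+(x+.5)/4.7-.5,285+(y+.5)/4.7-.5,z)
print('cap',A(634,82,.174));print('footcorner',A(617,240,.09));print('shoulder',A(625,163,.154),A(700,128,.154))
print('rail',A(575,268,.122),A(397,0,.122))
print('shelf corner',A(553,322,.09),A(765,268,.09))
print('brush ends',A(38,258,.013),A(297,268,.01),'neck',A(203,258,.013))
c=np.array([B(67,163,.03),B(547,53,.03),B(672,305,.03),B(158,435,.03)])
print(c,c.mean(0));
for i in range(4): print(np.linalg.norm(c[i]-c[i-1]))
g=[B(332,463,.04),B(590,397,.04)];print('grip',g)
```

```text
cap [0.6488 0.0688 0.174 ]
footcorner [0.6322 0.0413 0.09  ]
shoulder [0.6278 0.0346 0.154 ] [0.6756 0.0428 0.154 ]
rail [0.5866 0.0044 0.122 ] [0.5883 0.2346 0.122 ]
shelf corner [0.5745 0.0009 0.09  ] [ 0.6944 -0.0079  0.09  ]
brush ends [0.3596 0.2254 0.013 ] [0.4951 0.1618 0.01  ] neck [0.4473 0.1878 0.013 ]
[[ 0.3996 -0.1684  0.03  ]
 [ 0.6434 -0.2013  0.03  ]
 [ 0.6234 -0.3456  0.03  ]
 [ 0.3803 -0.3141  0.03  ]] [ 0.5117 -0.2573  0.03  ]
0.1470127603048108
0.24595634164786662
0.1457265323462201
0.24512759836702258
grip [array([ 0.4417, -0.3596,  0.04  ]), array([ 0.5606, -0.3753,  0.04  ])]
```

View pics/c.png

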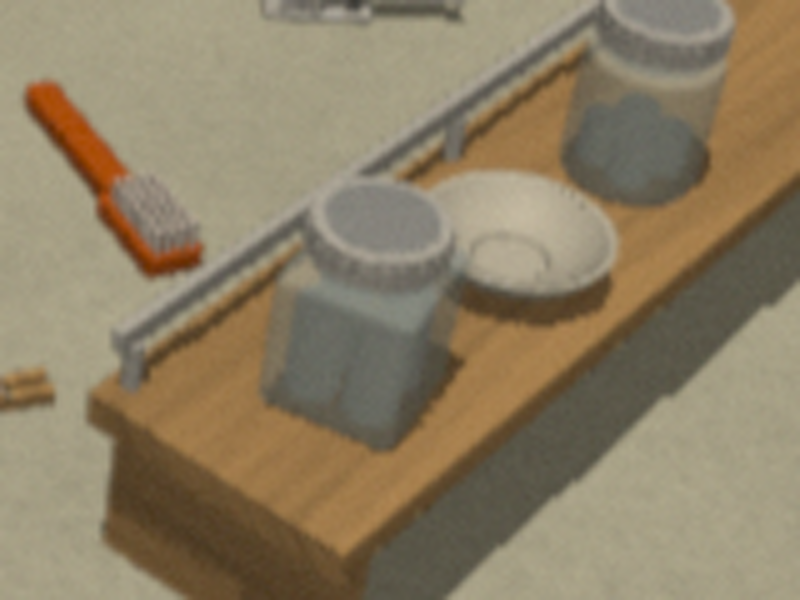

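Run:
```python
from h import *
np.set_printoptions(precision=4,suppress=True)
A=lambda x,y,z:px2w('scene0',365+(x+.5)/5-.5,205+(y+.5)/5-.5,z)
print('cap',A(382,222,.174));print('foot',A(265,393,.09),A(383,448,.09),A(447,368,.09))
print('rail',A(120,335,.122),A(600,6,.122))
print('shelf corner',A(90,395,.09),A(345,552,.09))
print('brush',A(45,92,.013),A(175,262,.006),A(110,187,.013))
```

```text
cap [0.6522 0.0685 0.174 ]
foot [0.629 0.046 0.09 ] [0.6782 0.0525 0.09  ] [0.6702 0.1081 0.09  ]
rail [0.5899 0.0022 0.122 ] [0.5987 0.3341 0.122 ]
shelf corner [ 0.5825 -0.0027  0.09  ] [ 0.6991 -0.002   0.09  ]
brush [0.3691 0.2277 0.013 ] [0.4967 0.1727 0.006 ] [0.4437 0.1887 0.013 ]
```

Call:
arm_command(increments="-0.01 0 0 -0.04 0 0 -1; -0.01 0 0 -0.04 0 0 -1; -0.01 0 0 -0.04 0 0 -1; -0.01 0 0 -0.04 0 0 -1; 0 -0.114 -0.137 0 0 0 -1")

```text
clock: 0.65
tool_pos: [0.2189, 0.4615, 0.2486]
tcp_rot: [[-0.001, -0.989, -0.145], [0.001, -0.145, 0.989], [-1.0, 0.0, 0.001]]
wrist_force: [1.3, -0.1, -0.2]
opening: 0.088
```

Call:
arm_command(increments="0 -0.114 -0.137 0 0 0 -1; 0 -0.114 -0.137 0 0 0 -1; 0 -0.114 -0.137 0 0 0 -1; 0 -0.114 -0.137 0 0 0 -1; 0 -0.114 -0.137 0 0 0 -1")

```text
clock: 1.15
tool_pos: [0.3863, 0.3086, 0.2487]
tcp_rot: [[-0.0, -0.991, -0.136], [0.0, -0.136, 0.991], [-1.0, 0.0, 0.0]]
wrist_force: [-0.1, 0.2, -0.1]
opening: 0.0881
```

Call:
arm_command(increments="0 -0.114 -0.137 0 0 0 -1; 0 -0.114 -0.137 0 0 0 -1; 0 -0.114 -0.137 0 0 0 -1; 0 -0.114 -0.137 0 0 0 -1; 0 -0.114 -0.137 0 0 0 -1")

```text
clock: 1.65
tool_pos: [0.5508, 0.1583, 0.2485]
tcp_rot: [[-0.0, -0.991, -0.136], [0.0, -0.136, 0.991], [-1.0, 0.0, 0.0]]
wrist_force: [0.2, 0.9, -0.2]
opening: 0.0883
```

Call:
arm_command(increments="0 -0.114 -0.137 0 0 0 -1; 0 -0.114 -0.137 0 0 0 -1; 0 0 0 0 0 0 -1; 0 0 0 0 0 0 -1")

```text
clock: 2.05
tool_pos: [0.6156, 0.0993, 0.2479]
tcp_rot: [[-0.001, -0.991, -0.135], [0.0, -0.135, 0.991], [-1.0, 0.001, 0.0]]
wrist_force: [-0.3, 0.6, -0.2]
opening: 0.0881
```

Run:
```python
from h import *
np.set_printoptions(precision=4,suppress=True)
snap('wrist','w1'); s=ctrl.sense(); print(s)
i=cv2.imread('pics/w1.png'); cv2.imwrite('pics/w1b.png',cv2.resize(i,None,fx=1.25,fy=1.25,interpolation=cv2.INTER_CUBIC))
```

```text
{'clock': 2.1, 'joints': array([-0.0266,  0.5303,  1.1537,  0.0002,  1.4585, -1.7343]), 'qvel': array([ 0.02  , -0.0211,  0.0087, -0.0002, -0.0001, -0.0002]), 'joint_torque': array([ -1.5071, -49.4944, -26.35  ,  -0.0768,   0.0497,  -0.0147]), 'tool_pos': array([0.6152, 0.1   , 0.2484]), 'tcp_rot': array([[-0.0009, -0.9906, -0.1365],
       [ 0.0002, -0.1365,  0.9906],
       [-1.    ,  0.0009,  0.0004]]), 'wrist_force': array([-0.9278,  0.2255, -0.3236]), 'torque': array([0.0429, 0.0308, 0.0045]), 'opening': 0.08792212226650817}
```

View pics/w1b.png

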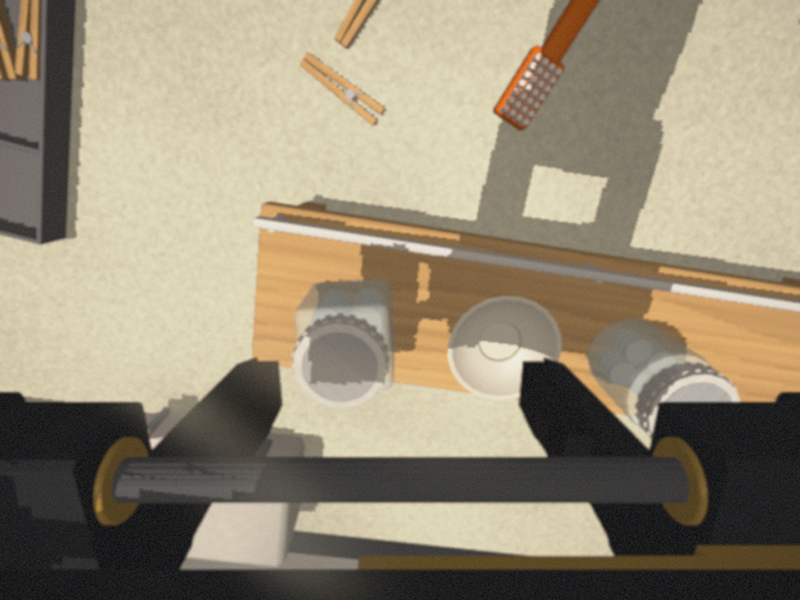

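Run:
```python
from h import *
np.set_printoptions(precision=4,suppress=True)
A=lambda x,y,z:px2w('w1',(x+.5)/1.25-.5,(y+.5)/1.25-.5,z)
print('cap',A(345,362,.174),'foot',A(315,283,.09),A(388,280,.09))
print('rail',A(257,218,.122),A(798,300,.122)); print('shelf',A(253,358,.09),A(262,205,.09))
print('brush head',A(525,100,.02), 'caddy corner', A(42,242,.03),A(70,232,.0))
for p in [(.615,.1,.248)]: print(w2px('w1',p)*1.25)
```

```text
cap [0.6463 0.0731 0.174 ] foot [0.6296 0.04   0.09  ] [0.6204 0.0912 0.09  ]
rail [0.5835 0.007  0.122 ] [0.5891 0.3541 0.122 ]
shelf [ 0.6944 -0.0017  0.09  ] [0.5799 0.0004 0.09  ]
brush head [0.4823 0.1785 0.02  ] caddy corner [ 0.6434 -0.1962  0.03  ] [ 0.6396 -0.194   0.    ]
[401.9209 383.19  ]
```

Run:
```python
from h import *
crop('w1',220,150,330,340,'d',3)
i=cv2.imread('pics/w1.png')[200:340,190:360]; cv2.imwrite('pics/d.png',cv2.resize(i,None,fx=4,fy=4,interpolation=cv2.INTER_CUBIC))
```

```text
(no output)
```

View pics/d.png

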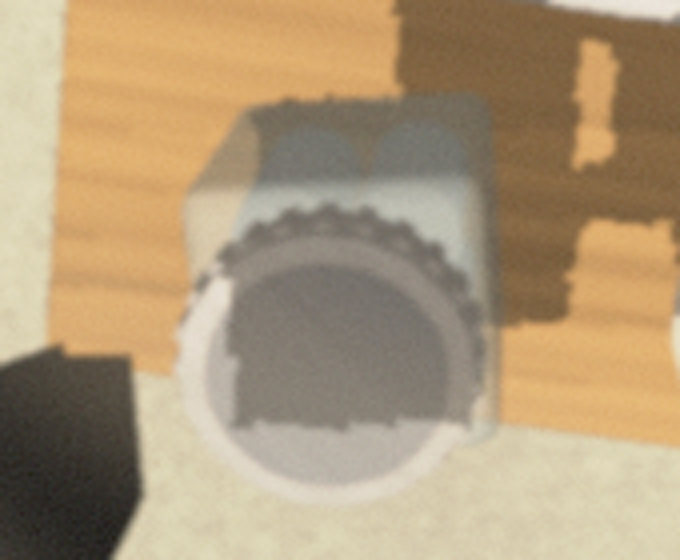

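Run:
```python
from h import *
np.set_printoptions(precision=4,suppress=True)
A=lambda x,y,z:px2w('w1',190+(x+.5)/4-.5,200+(y+.5)/4-.5,z)
print('cap',A(330,370,.174)); f=[A(253,107,.09),A(487,94,.09)];s=[A(187,196,.154),A(482,182,.154)]
for a,b in (f,s):
  d=b-a; y=np.arctan2(-d[0],d[1]); m=(a+b)/2; print(a,b,np.linalg.norm(d),'yaw',y,'centre',m+.028*np.array([np.cos(y),np.sin(y),0]))
```

```text
cap [0.6486 0.0707 0.174 ]
[0.6295 0.0409 0.09  ] [0.6195 0.092  0.09  ] 0.05212931080835811 yaw 0.19297388677256724 centre [0.652  0.0718 0.09  ]
[0.628  0.0405 0.154 ] [0.6182 0.0925 0.154 ] 0.05293363527814358 yaw 0.18565865004284388 centre [0.6506 0.0717 0.154 ]
```

Call:
arm_command(increments="0 0 0 -0.016 0 0 -1; 0 -0.0575 -0.07 0 0 0 -1; 0 -0.0575 -0.07 0 0 0 -1; 0 0 0 0 0 0 -1; 0.1 0 0 0 0 0 -1")

```text
clock: 2.6
tool_pos: [0.6508, 0.0718, 0.2266]
tcp_rot: [[0.006, -0.982, -0.187], [-0.0, -0.187, 0.982], [-1.0, -0.006, -0.001]]
wrist_force: [-0.2, 0.5, -0.2]
opening: 0.0883
```

Call:
arm_command(increments="0.1 0 0 0 0 0 -1; 0 0 0 0 0 0 -1; 0 0 0 0 0 0 -1")

```text
clock: 2.9
tool_pos: [0.6499, 0.0717, 0.1998]
tcp_rot: [[0.0, -0.982, -0.187], [0.0, -0.187, 0.982], [-1.0, -0.0, -0.0]]
wrist_force: [1.1, 0.3, 1.0]
opening: 0.0883
```

Call:
arm_command(increments="0.09 0 0 0 0 0 -1; 0.09 0 0 0 0 0 -1; 0.09 0 0 0 0 0 -1; 0.045 0 0 0 0 0 -1; 0 0 0 0 0 0 -1")

```text
clock: 3.4
tool_pos: [0.6501, 0.071, 0.12]
tcp_rot: [[-0.001, -0.982, -0.186], [0.0, -0.186, 0.982], [-1.0, 0.001, 0.0]]
wrist_force: [0.4, 0.3, 1.2]
opening: 0.0882
```

Call:
arm_command(increments="0 0 0 0 0 0 -0.1; 0 0 0 0 0 0 -0.2; 0 0 0 0 0 0 -0.2; 0 0 0 0 0 0 -0.3; 0 0 0 0 0 0 -0.3", squeeze=10)

```text
clock: 3.9
tool_pos: [0.6504, 0.0707, 0.1202]
tcp_rot: [[0.0, -0.983, -0.186], [0.0, -0.186, 0.983], [-1.0, -0.0, -0.0]]
wrist_force: [-0.4, 0.4, -0.1]
opening: 0.0577
```

Call:
arm_command(increments="0 0 0 0 0 0 1; 0 0 0 0 0 0 1; 0 0 0 0 0 0 1; 0 0 0 0 0 0 1; -0.02 0 0 0 0 0 1", squeeze=30)

```text
clock: 4.4
tool_pos: [0.6497, 0.0707, 0.1239]
tcp_rot: [[-0.002, -0.983, -0.186], [0.0, -0.186, 0.983], [-1.0, 0.002, 0.001]]
wrist_force: [-0.2, -0.3, -4.9]
opening: 0.0558
```

Call:
arm_command(increments="-0.06 0 0 0 0 0 1; -0.08 0 0 0 0 0 1; -0.08 0 0 0 0 0 1; -0.08 0 0 0 0 0 1; -0.04 0 0 0 0 0 1")

```text
clock: 4.9
tool_pos: [0.6505, 0.0707, 0.2113]
tcp_rot: [[0.001, -0.983, -0.186], [0.0, -0.186, 0.983], [-1.0, -0.001, -0.0]]
wrist_force: [-0.1, 0.5, -3.5]
opening: 0.0557
```

Call:
arm_command(increments="0 0 0 0 0 0 1; 0 0 0 0 0 0 1")

```text
clock: 5.1
tool_pos: [0.65, 0.0707, 0.2087]
tcp_rot: [[-0.002, -0.983, -0.186], [0.0, -0.186, 0.983], [-1.0, 0.002, 0.001]]
wrist_force: [-0.6, -0.4, -5.4]
opening: 0.0557
```

Run:
```python
from h import *
np.set_printoptions(precision=4,suppress=True)
s=ctrl.sense(); print(s['tool_pos'],s['wrist_force'],s['opening'],s['torque'],s['joints'])
c=np.array([.5117,-.2573]);a=-.131
# caddy corner check in the wrist view put +x+y corner near (.6434,-.196)
ex=np.array([np.cos(a),np.sin(a)]);ey=np.array([-ex[1],ex[0]])
print('corner',c+.125*ex+.075*ey,'pocket',c+.0865*ex+.0365*ey,'bay',c-.0365*ey)
```

```text
[0.65   0.0707 0.2087] [-0.5778 -0.3629 -5.3628] 0.055709730635282007 [ 0.0442  0.0031 -0.0249] [-0.0704  0.6262  1.1007  0.      1.4166 -1.8284]
corner [ 0.6454 -0.1993] pocket [ 0.6022 -0.2324] bay [ 0.5069 -0.2935]
```

Call:
arm_command(increments="0 0 0 0.034 0 0 1; 0 0 0 0.034 0 0 1; 0 0 0 0.033 0 0 1; 0 0.011 -0.07 0 0 0 1; 0 0.022 -0.14 0 0 0 1")

```text
clock: 5.6
tool_pos: [0.6348, 0.0202, 0.2085]
tcp_rot: [[-0.002, -0.992, 0.125], [0.001, 0.125, 0.992], [-1.0, 0.002, 0.0]]
wrist_force: [1.4, -0.1, -4.3]
opening: 0.0559
```

Call:
arm_command(increments="0 0.022 -0.14 0 0 0 1; 0 0.022 -0.14 0 0 0 1; 0 0.022 -0.14 0 0 0 1; 0 0.011 -0.07 0 0 0 1; 0 0 0 0 0 0 1")

```text
clock: 6.1
tool_pos: [0.5995, -0.1016, 0.2094]
tcp_rot: [[-0.001, -0.991, 0.132], [0.0, 0.132, 0.991], [-1.0, 0.001, -0.0]]
wrist_force: [0.6, 0.3, -4.0]
opening: 0.0556
```

Call:
arm_command(increments="0 0 0 0 0 0 1; 0 0 0 0 0 0 1")

```text
clock: 6.3
tool_pos: [0.6005, -0.0982, 0.2097]
tcp_rot: [[-0.0, -0.992, 0.128], [0.0, 0.128, 0.992], [-1.0, 0.0, 0.0]]
wrist_force: [0.0, 0.9, -3.6]
opening: 0.0559
```

Run:
```python
from h import *
np.set_printoptions(precision=4,suppress=True)
snap('wrist','w2'); s=ctrl.sense(); print(s['tool_pos'],s['tcp_rot'],s['wrist_force'],s['opening'])
i=cv2.imread('pics/w2.png'); cv2.imwrite('pics/w2b.png',cv2.resize(i,None,fx=1.25,fy=1.25,interpolation=cv2.INTER_CUBIC))
```

```text
[ 0.6005 -0.0981  0.2098] [[-0.0002 -0.9918  0.128 ]
 [ 0.0003  0.128   0.9918]
 [-1.      0.0003  0.0003]] [-0.2009 -0.4388 -3.6187] 0.05569468560656693
```

View pics/w2b.png

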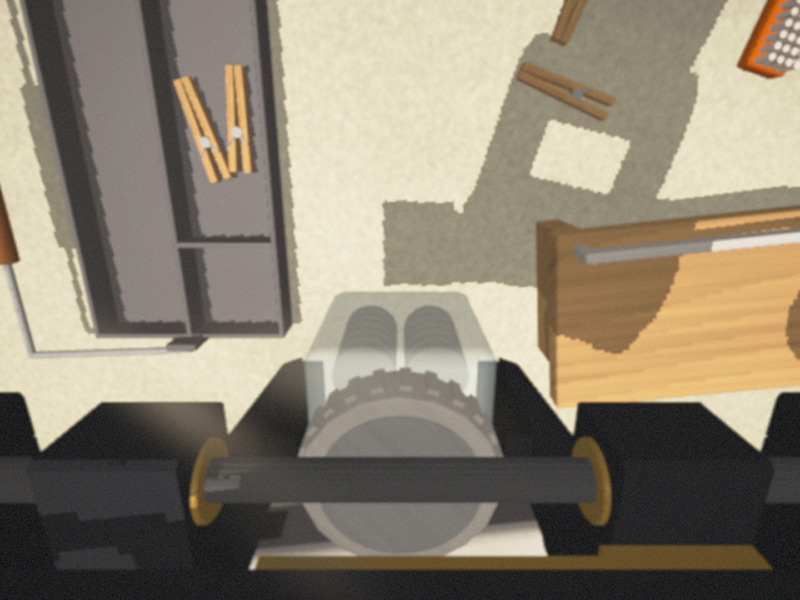

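Run:
```python
from h import *
crop('w2',60,165,250,290,'e',4.2)
```

```text
(no output)
```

View pics/e.png

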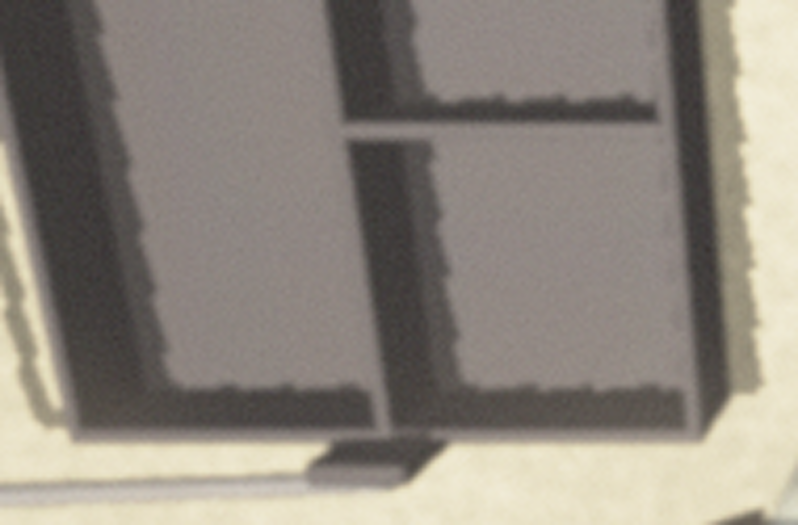

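Run:
```python
from h import *
np.set_printoptions(precision=4,suppress=True)
A=lambda x,y,z:px2w('w2',60+(x+.5)/4.2-.5,165+(y+.5)/4.2-.5,z)
q=np.array([A(352,141,.03),A(665,128,.03),A(685,431,.03),A(392,432,.03)])
print(q,q.mean(0),[np.linalg.norm(q[i]-q[i-1]) for i in range(4)])
d=q[2]-q[1];e=q[3]-q[0];print(np.arctan2(d[1],d[0]),np.arctan2(e[1],e[0]))
print('outer',A(703,440,.03),A(73,440,.03))
a=-.131;ex=np.array([np.cos(a),np.sin(a)]);ey=np.array([-ex[1],ex[0]])
o=A(703,440,.03)[:2];o2=A(73,440,.03)[:2];print('c',o-.125*ex-.075*ey,o2-.125*ex+.075*ey,q.mean(0)[:2]-.0865*ex-.0365*ey)
```

```text
[[ 0.5646 -0.2594  0.03  ]
 [ 0.5707 -0.19    0.03  ]
 [ 0.642  -0.2009  0.03  ]
 [ 0.6334 -0.2695  0.03  ]] [ 0.6027 -0.2299  0.03  ] [np.float64(0.06952657524740039), np.float64(0.0696370820855443), np.float64(0.07217597477587565), np.float64(0.06910226499239518)]
-0.15173373446031757 -0.1457837117027797
outer [ 0.6448 -0.1972  0.03  ] [ 0.6258 -0.3448  0.03  ]
c [ 0.5111 -0.2552] [ 0.5116 -0.2541] [ 0.5122 -0.2548]
```

Call:
arm_command(increments="0 -0.01 -0.066 0 0 0 1; 0 -0.019 -0.131 0 0 0 1; 0 -0.019 -0.131 0 0 0 1; 0 -0.019 -0.131 0 0 0 1; 0 -0.009 -0.066 0 0 0 1")

```text
clock: 6.85
tool_pos: [0.6019, -0.2347, 0.2096]
tcp_rot: [[-0.0, -0.991, 0.131], [-0.001, 0.131, 0.991], [-1.0, 0.0, -0.001]]
wrist_force: [0.0, 0.8, -3.6]
opening: 0.0557
```

Call:
arm_command(increments="0.1 0 0 0 0 0 1; 0.14 0 0 0 0 0 1; 0.14 0 0 0 0 0 1; 0 0 0 0 0 0 1; 0 0 0 0 0 0 1")

```text
clock: 7.35
tool_pos: [0.6026, -0.2318, 0.1159]
tcp_rot: [[0.0, -0.992, 0.129], [-0.0, 0.129, 0.992], [-1.0, -0.0, -0.0]]
wrist_force: [0.4, -0.4, -3.2]
opening: 0.0557
```

Call:
arm_command(increments="0.08 0.0 0.004 0 0 0 1; 0.1 0 0 0 0 0 1; 0.08 0 0 0 0 0 1; 0.04 0 0 0 0 0 1; 0 0 0 0 0 0 1")

```text
clock: 7.85
tool_pos: [0.6027, -0.231, 0.0406]
tcp_rot: [[0.001, -0.992, 0.13], [-0.0, 0.13, 0.992], [-1.0, -0.001, -0.0]]
wrist_force: [0.3, -0.6, -4.0]
opening: 0.0558
```

Call:
arm_command(increments="0 0 0 0 0 0 1; 0.006 0 0 0 0 0 1; 0.006 0 0 0 0 0 1; 0.004 0 0 0 0 0 1; 0 0 0 0 0 0 1")

```text
clock: 8.35
tool_pos: [0.6023, -0.2309, 0.036]
tcp_rot: [[-0.0, -0.992, 0.13], [-0.0, 0.13, 0.992], [-1.0, 0.0, -0.0]]
wrist_force: [0.1, 0.6, -4.3]
opening: 0.0557
```

Call:
arm_command(increments="0.004 0 0 0 0 0 1; 0.004 0 0 0 0 0 1; 0 0 0 0 0 0 1; 0 0 0 0 0 0 1")

```text
clock: 8.75
tool_pos: [0.6024, -0.2309, 0.0342]
tcp_rot: [[0.0, -0.992, 0.13], [-0.0, 0.13, 0.992], [-1.0, -0.0, -0.0]]
wrist_force: [-1.3, 1.3, -0.5]
opening: 0.0559
```

Call:
arm_command(increments="0 0 0 0 0 0 -0.4; 0 0 0 0 0 0 -0.5; 0 0 0 0 0 0 -0.5; -0.07 0 0 0 0 0 -0.5; -0.079 0 0 0 0 0 -0.5", squeeze=15)

```text
clock: 9.25
tool_pos: [0.602, -0.2307, 0.0712]
tcp_rot: [[-0.001, -0.992, 0.13], [0.001, 0.13, 0.992], [-1.0, 0.001, 0.001]]
wrist_force: [0.1, -0.8, 1.1]
opening: 0.0663
```

Call:
arm_command(increments="0 0 0 0 0 0 -0.5; 0 0 0 0 0 0 -0.5")

```text
clock: 9.45
tool_pos: [0.6023, -0.2308, 0.0709]
tcp_rot: [[0.0, -0.992, 0.13], [-0.0, 0.13, 0.992], [-1.0, -0.0, -0.0]]
wrist_force: [-0.8, 0.5, -0.1]
opening: 0.0664
```

Run:
```python
from h import *
np.set_printoptions(precision=4,suppress=True)
snap('side','s2');s=ctrl.sense(); print(s['tool_pos'],s['wrist_force'],s['torque'],s['opening'],s['joints'])
```

```text
[ 0.6019 -0.2307  0.0703] [-0.358  -0.5726 -0.4849] [ 0.0393 -0.0691 -0.0283] 0.0662149397791949 [-0.5474  0.734   1.2898 -0.      1.1189 -1.988 ]
```

Call:
arm_command(increments="-0.002 0 0 0 0 0 -0.3; 0 0 0 0 0 0 1; 0 0 0 0 0 0 1; 0 0 0 0 0 0 1; 0 0 0 0.02 0 0 1")

```text
clock: 10.0
tool_pos: [0.6019, -0.2306, 0.071]
tcp_rot: [[-0.001, -0.981, 0.193], [0.001, 0.193, 0.981], [-1.0, 0.001, 0.001]]
wrist_force: [-0.8, -0.4, -3.8]
opening: 0.0516
```

Call:
arm_command(increments="0 0 0 0.03 0 0 1; 0 0 0 0.03 0 0 1; 0 0 0 0.03 0 0 1; 0 0 0 0.03 0 0 1; 0 0 0 0 0 0 1")

```text
clock: 10.5
tool_pos: [0.6021, -0.2306, 0.0711]
tcp_rot: [[-0.001, -0.841, 0.54], [0.001, 0.54, 0.841], [-1.0, 0.001, 0.0]]
wrist_force: [-0.3, 1.0, -4.6]
opening: 0.0516
```

Run:
```python
from h import *
s=ctrl.sense(); print(s['torque'],s['joints'])
```

```text
[0.01898917 0.01994647 0.03925451] [-5.47249573e-01  7.33158166e-01  1.28893941e+00  2.11334822e-04
  1.12064813e+00 -1.54733640e+00]
```

Call:
arm_command(increments="0.004 0 0 0.03 0 0 1; 0 0 0 0.03 0 0 1; 0 0 0 0.03 0 0 1; 0 0 0 0 0 0 1")

```text
clock: 10.9
tool_pos: [0.6024, -0.2308, 0.0709]
tcp_rot: [[0.0, -0.659, 0.752], [0.0, 0.752, 0.659], [-1.0, -0.0, 0.0]]
wrist_force: [0.5, 1.4, -0.4]
opening: 0.0515
```

```bash
python3 -c "
from h import *
s=ctrl.sense(); print(s['torque'],s['joints'][5],s['wrist_force'])"
```

```text
[ 0.08728786  0.00528471 -0.0118261 ] -1.2668184979557489 [ 0.51981465  1.38045548 -0.37331209]
```

Call:
arm_command(increments="0 0 0 0.03 0 0 1; 0 0 0 0.03 0 0 1; 0 0 0 0 0 0 1")

```text
clock: 11.2
tool_pos: [0.6024, -0.2308, 0.0709]
tcp_rot: [[0.0, -0.508, 0.862], [-0.0, 0.862, 0.508], [-1.0, -0.0, 0.0]]
wrist_force: [0.1, 1.0, 0.9]
opening: 0.0515
```

```bash
python3 -c "
from h import *
s=ctrl.sense(); print(s['torque'],s['joints'][5],s['wrist_force'],s['joint_torque'])"
```

```text
[ 0.11676448 -0.03169422 -0.01892359] -1.0797538421549968 [0.10547871 1.00229638 0.91012373] [-6.74089529e-01 -5.50890827e+01 -2.28126150e+01 -2.33229361e-01
 -1.81256613e-02  9.27115940e-01]
```

Call:
arm_command(increments="0 0 0 0.02 0 0 1; 0 0 0 0.02 0 0 1; 0 0 0 0 0 0 1")

```text
clock: 11.5
tool_pos: [0.6032, -0.2304, 0.0712]
tcp_rot: [[0.002, -0.398, 0.918], [0.0, 0.918, 0.398], [-1.0, -0.001, 0.002]]
wrist_force: [3.3, 3.1, -0.3]
opening: 0.0515
```

```bash
python3 -c "
from h import *
s=ctrl.sense(); print(s['torque'],s['joints'][5],s['wrist_force'],s['joint_torque'])"
```

```text
[ 0.54409619 -0.76188994  0.27306501] -0.9559551090774852 [ 3.28381395  3.09234388 -0.31781791] [ -3.1355039  -54.7939682  -21.78866744  -0.99595405   0.58173643
   0.87058548]
```

Call:
arm_command(increments="0 0 0 0.02 0 0 1; 0 0 0 0.02 0 0 1; 0 0 0 0 0 0 1")

```text
clock: 11.8
tool_pos: [0.6031, -0.2301, 0.0713]
tcp_rot: [[0.002, -0.28, 0.96], [0.0, 0.96, 0.28], [-1.0, -0.0, 0.002]]
wrist_force: [3.4, 5.2, 1.2]
opening: 0.0518
```

```bash
python3 -c "
from h import *
s=ctrl.sense(); print(s['torque'],s['joints'][5],s['wrist_force'],s['joint_torque'])
snap('wrist','w3'); i=cv2.imread('pics/w3.png'); cv2.imwrite('pics/w3b.png',cv2.resize(i,None,fx=1.25,fy=1.25))"
```

```text
[ 0.61714373 -0.49687569  0.45107649] -0.8304884655195821 [3.38216793 5.21888816 1.18079659] [ -3.83820131 -54.34465885 -22.07023501  -0.96355364   0.1916347
   0.97654078]
```

Call:
arm_command(increments="0 0 0 0 0 0 -0.5; 0 0 0 0 0 0 -0.5; 0 0 0 0 0 0 -0.5; -0.08 0 0 0 0 0 -0.5; -0.16 0 0 0 0 0 -0.5")

```text
clock: 12.35
tool_pos: [0.6009, -0.2304, 0.1286]
tcp_rot: [[-0.005, -0.276, 0.961], [0.003, 0.961, 0.276], [-1.0, 0.004, -0.004]]
wrist_force: [0.0, 0.9, -0.4]
opening: 0.0664
```

Call:
arm_command(increments="-0.16 0 0 0 0 0 -0.5; -0.1 0 0 0 0 0 -0.5; 0 0 0 0 0 0 -0.5")

```text
clock: 12.65
tool_pos: [0.6033, -0.2317, 0.1997]
tcp_rot: [[0.006, -0.276, 0.961], [-0.004, 0.961, 0.276], [-1.0, -0.005, 0.005]]
wrist_force: [-0.2, -0.5, 0.1]
opening: 0.0658
```

Run:
```python
from h import *
np.set_printoptions(precision=4,suppress=True)
s=ctrl.sense(); print(s['tool_pos'],s['wrist_force'],s['joints'],s['torque'],s['tcp_rot'])
snap('wrist','w4'); snap('side','s4')
a=cv2.imread('pics/s4.png')[270:410,320:500]; a=cv2.resize(a,None,fx=2.2,fy=2.2)
b=cv2.resize(cv2.imread('pics/w4.png'),(400,300)); o=np.zeros((310,800,3),np.uint8); o[:a.shape[0],:a.shape[1]]=a; o[:300,400:]=b; cv2.imwrite('pics/f.png',o)
```

```text
[ 0.6033 -0.2317  0.1997] [-0.2211 -0.5215  0.1287] [-0.5475  0.6091  1.1524 -0.0002  1.3731 -0.8268] [-0.0836  0.0522 -0.0307] [[ 0.0059 -0.2756  0.9612]
 [-0.0038  0.9613  0.2756]
 [-1.     -0.0053  0.0046]]
```

View pics/f.png

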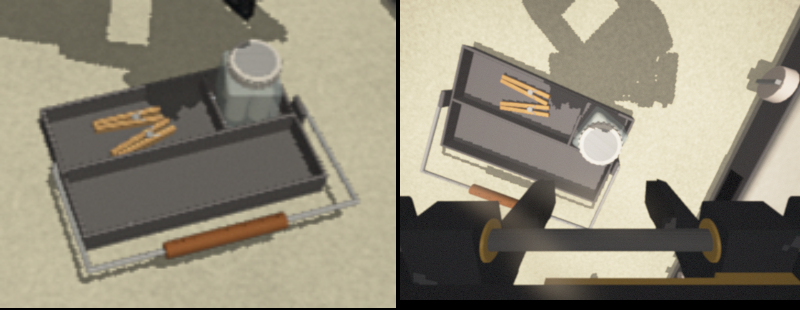

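Call:
arm_command(increments="-0.03 0 0 -0.04 0 0 -0.5; -0.03 0 0 -0.04 0 0 -0.5; -0.03 0 0 -0.04 0 0 -0.5; -0.03 0 0 -0.04 0 0 -0.5; -0.03 0 0 -0.04 0 0 -0.5")

```text
clock: 13.25
tool_pos: [0.6018, -0.2307, 0.2312]
tcp_rot: [[-0.003, -0.791, 0.612], [0.002, 0.612, 0.791], [-1.0, 0.004, -0.001]]
wrist_force: [-0.2, 0.6, 0.2]
opening: 0.066
```

Call:
arm_command(increments="-0.03 0 0 -0.04 0 0 -0.5; -0.03 0 0 -0.0376 0 0 -0.5; 0 0.06 0.058 0 0 0 -0.5; 0 0.1215 0.1165 0 0 0 -0.5; 0 0.1215 0.1165 0 0 0 -0.5")

```text
clock: 13.75
tool_pos: [0.5616, -0.1326, 0.2457]
tcp_rot: [[-0.003, -0.913, 0.409], [0.002, 0.409, 0.913], [-1.0, 0.004, 0.0]]
wrist_force: [0.8, -0.7, -0.4]
opening: 0.0659
```

Call:
arm_command(increments="0 0.1215 0.1165 0 0 0 -0.5; 0 0.1215 0.1165 0 0 0 -0.5; 0 0.1215 0.1165 0 0 0 -0.5; 0 0.1215 0.1165 0 0 0 -0.5; 0 0.1215 0.1165 0 0 0 -0.5")

```text
clock: 14.25
tool_pos: [0.4822, 0.0628, 0.2464]
tcp_rot: [[-0.003, -0.913, 0.408], [0.0, 0.408, 0.913], [-1.0, 0.003, -0.001]]
wrist_force: [0.1, 0.9, 0.2]
opening: 0.0659
```

Call:
arm_command(increments="0 0.1215 0.1165 0 0 0 -0.5; 0 0.1215 0.1165 0 0 0 -0.5; 0 0.1215 0.1165 0 0 0 -0.5; 0 0.06 0.058 0 0 0 -0.5; 0 0 0 0 0 0 -0.5")

```text
clock: 14.75
tool_pos: [0.4269, 0.1994, 0.2467]
tcp_rot: [[-0.003, -0.914, 0.405], [-0.0, 0.405, 0.914], [-1.0, 0.003, -0.002]]
wrist_force: [-0.0, -0.0, 0.2]
opening: 0.0658
```

Call:
arm_command(increments="0 0 0 0 0 0 -0.5; 0 0 0 0 0 0 -0.5")

```text
clock: 14.95
tool_pos: [0.4286, 0.1968, 0.2475]
tcp_rot: [[-0.001, -0.912, 0.409], [-0.0, 0.409, 0.912], [-1.0, 0.001, -0.001]]
wrist_force: [0.2, -1.3, -0.4]
opening: 0.0661
```

Run:
```python
from h import *
np.set_printoptions(precision=4,suppress=True)
s=ctrl.sense(); print(s['tool_pos'],s['tcp_rot'])
snap('wrist','w5'); i=cv2.imread('pics/w5.png'); cv2.imwrite('pics/w5b.png',cv2.resize(i,None,fx=1.25,fy=1.25,interpolation=cv2.INTER_CUBIC))
h=cv2.cvtColor(i,cv2.COLOR_BGR2HSV); m=((h[...,0]<13)&(h[...,1]>190)&(h[...,2]>70)).astype(np.uint8)
n,l,st,c=cv2.connectedComponentsWithStats(m)
for k in range(1,n):
  if st[k,4]>200:
    p=np.argwhere(l==k)[:,::-1].astype(np.float32); r=cv2.minAreaRect(p); b=cv2.boxPoints(r); print(st[k],r); print(np.array([px2w('w5',u,v,.012) for u,v in b]))
```

```text
[0.4286 0.1968 0.2475] [[-0.0012 -0.9125  0.4091]
 [-0.0005  0.4091  0.9125]
 [-1.      0.0009 -0.0009]]
[317 130  15  58 379] ((324.0, 158.5), (57.0, 14.0), 90.0)
[[0.3589 0.2238 0.012 ]
 [0.3648 0.2369 0.012 ]
 [0.4187 0.2133 0.012 ]
 [0.4125 0.1996 0.012 ]]
```

View pics/w5b.png

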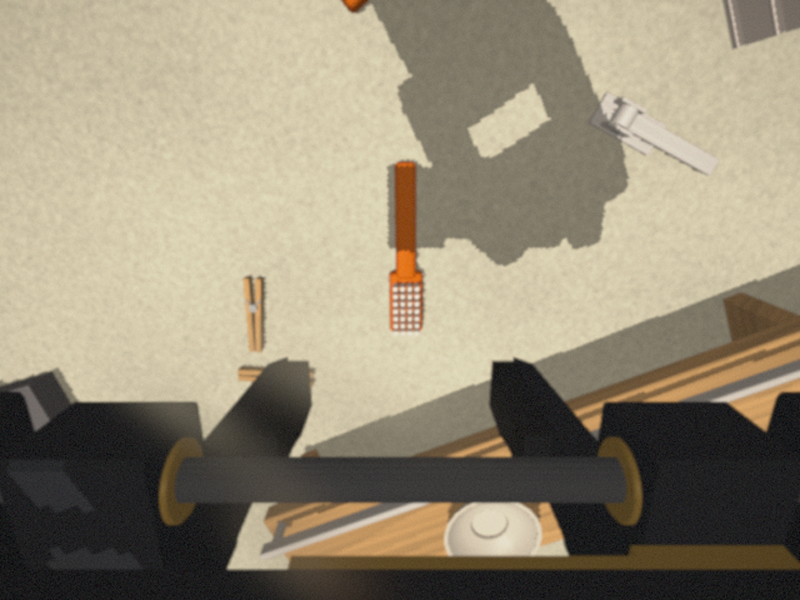

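Run:
```python
from h import *
np.set_printoptions(precision=4,suppress=True)
A=lambda x,y,z:px2w('w5',(x+.5)/1.25-.5,(y+.5)/1.25-.5,z)
e=A(405,163,.01);n=A(406,273,.016);h=A(406,331,.02);print(e,n,h,np.linalg.norm(h-e),np.linalg.norm(n-e))
d=(n-e)[:2];d/=np.linalg.norm(d);a=np.arctan2(d[1],d[0]);c=e[:2]+.075*d;print('c',c,n[:2]-.0195*d,a)
s=ctrl.sense();R=s['tcp_rot'];p=s['tool_pos'];print('tool phi',np.arctan2(R[1,2],R[0,2])-np.pi/2)
t=np.r_[(c+n[:2]-.0195*d)/2,.006];print('delta tool units',R.T@(t-p)/.25)
```

```text
[0.3621 0.2301 0.01  ] [0.4467 0.1934 0.016 ] [0.4953 0.1718 0.02  ] 0.14567782995752887 0.09240749570086843
c [0.4309 0.2003] [0.4288 0.2012] -0.40954185015628497
tool phi -0.4218631088276277
delta tool units [0.9668 0.0014 0.0172]
```

Call:
arm_command(increments="0.1 0 0.017 0 0 0 0; 0.16 0 0 0 0 0 0; 0.16 0 0 0 0 0 0; 0.16 0 0 0 0 0 0; 0.16 0 0 0 0 0 0")

```text
clock: 15.5
tool_pos: [0.4303, 0.2006, 0.0617]
tcp_rot: [[0.0, -0.912, 0.409], [-0.0, 0.409, 0.912], [-1.0, -0.0, 0.0]]
wrist_force: [1.3, 0.5, 0.9]
opening: 0.0442
```

Call:
arm_command(increments="0.1 0 0 0 0 0 0; 0.06 0 0 0 0 0 0; 0.04 0 0 0 0 0 0; 0 0 0 0 0 0 0; 0 0 0 0 0 0 0")

```text
clock: 16.0
tool_pos: [0.4306, 0.2014, 0.0137]
tcp_rot: [[0.001, -0.913, 0.409], [0.0, 0.409, 0.913], [-1.0, -0.001, 0.0]]
wrist_force: [-0.3, -0.4, 0.3]
opening: 0.0437
```

Call:
arm_command(increments="0.033 0 0 0 0 0 0; 0 0 0 0 0 0 0; 0 0 0 0 0 0 1; 0 0 0 0 0 0 1; 0 0 0 0 0 0 1")

```text
clock: 16.5
tool_pos: [0.4302, 0.2017, 0.0052]
tcp_rot: [[0.0, -0.913, 0.408], [0.0, 0.408, 0.913], [-1.0, -0.0, 0.0]]
wrist_force: [-1.1, -0.6, 0.2]
opening: 0.0222
```

Call:
arm_command(increments="0 0 0 0 0 0 1; -0.08 0 0 0 0 0 1; -0.14 0 0 0 0 0 1; -0.14 0 0 0 0 0 1; -0.08 0 0 0 0 0 1")

```text
clock: 17.0
tool_pos: [0.4307, 0.2018, 0.1174]
tcp_rot: [[0.003, -0.913, 0.408], [0.001, 0.408, 0.913], [-1.0, -0.002, 0.002]]
wrist_force: [0.7, 0.3, -1.2]
opening: 0.0179
```

Call:
arm_command(increments="-0.1 0 0 -0.03 0 0 1; -0.08 0 0 -0.03 0 0 1; 0 0 0 -0.03 0 0 1; 0 0 0 0 0 0 1; 0 0 0 0 0 0 1")

```text
clock: 17.5
tool_pos: [0.4298, 0.2015, 0.1596]
tcp_rot: [[-0.001, -0.99, 0.14], [-0.0, 0.14, 0.99], [-1.0, 0.001, -0.0]]
wrist_force: [0.3, 0.7, -0.5]
opening: 0.0179
```

Call:
arm_command(increments="0 -0.0217 -0.08 0 0 0 1; 0 -0.0434 -0.1595 0 0 0 1; 0 -0.0434 -0.1595 0 0 0 1; 0 -0.0434 -0.1595 0 0 0 1; 0 -0.0434 -0.1595 0 0 0 1")

```text
clock: 18.0
tool_pos: [0.4535, 0.0155, 0.1595]
tcp_rot: [[-0.001, -0.99, 0.139], [0.0, 0.139, 0.99], [-1.0, 0.001, 0.0]]
wrist_force: [1.1, 0.9, -0.4]
opening: 0.0179
```

Call:
arm_command(increments="0 -0.0434 -0.1595 0 0 0 1; 0 -0.0434 -0.1595 0 0 0 1; 0 -0.0434 -0.1595 0 0 0 1; 0 -0.0434 -0.1595 0 0 0 1; 0 -0.0434 -0.1595 0 0 0 1")

```text
clock: 18.5
tool_pos: [0.4799, -0.1895, 0.1594]
tcp_rot: [[-0.001, -0.99, 0.14], [0.001, 0.14, 0.99], [-1.0, 0.001, 0.001]]
wrist_force: [1.2, -0.5, -0.9]
opening: 0.0174
```

Call:
arm_command(increments="0 -0.0434 -0.1595 0 0 0 1; 0 -0.0434 -0.1595 0 0 0 1; 0 -0.0217 -0.08 0 0 0 1; 0 0 0 0 0 0 1; 0 0 0 0 0 0 1")

```text
clock: 19.0
tool_pos: [0.493, -0.2898, 0.1593]
tcp_rot: [[-0.001, -0.99, 0.139], [0.001, 0.139, 0.99], [-1.0, 0.001, 0.001]]
wrist_force: [1.0, 0.8, -0.6]
opening: 0.0178
```

Run:
```python
from h import *
np.set_printoptions(precision=4,suppress=True)
s=ctrl.sense();R=s['tcp_rot'];p=s['tool_pos'];print(p,s['opening'],s['joints']);print('delta units',R.T@(np.array([.4918,-.2905,.0125])-p)/.25)
```

```text
[ 0.493  -0.2898  0.1593] 0.017796162959645777 [-0.7363  0.4858  1.4611  0.0003  1.1964 -2.1679]
delta units [ 0.587   0.0037 -0.0043]
```

Call:
arm_command(increments="0.08 0.004 -0.004 0 0 0 1; 0.15 0 0 0 0 0 1; 0.15 0 0 0 0 0 1; 0.1 0 0 0 0 0 1; 0.05 0 0 0 0 0 1")

```text
clock: 19.5
tool_pos: [0.4915, -0.2891, 0.0254]
tcp_rot: [[-0.003, -0.991, 0.137], [0.003, 0.137, 0.991], [-1.0, 0.003, 0.002]]
wrist_force: [0.3, 0.4, -0.3]
opening: 0.0177
```

Call:
arm_command(increments="0.03 0 0 0 0 0 1; 0.02 0 0 0 0 0 1; 0.01 0 0 0 0 0 1; 0 0 0 0 0 0 1; 0 0 0 0 0 0 1")

```text
clock: 20.0
tool_pos: [0.4925, -0.2915, 0.0132]
tcp_rot: [[0.001, -0.991, 0.137], [-0.001, 0.137, 0.991], [-1.0, -0.001, -0.001]]
wrist_force: [-0.4, -1.1, -0.7]
opening: 0.0176
```

Call:
arm_command(increments="0.008 0 0 0 0 0 1; 0.004 0 0 0 0 0 1; 0 0 0 0 0 0 0.41; 0 0 0 0 0 0 0.41; 0 0 0 0 0 0 0.41")

```text
clock: 20.5
tool_pos: [0.4922, -0.2913, 0.0096]
tcp_rot: [[0.0, -0.991, 0.137], [-0.0, 0.137, 0.991], [-1.0, -0.0, -0.0]]
wrist_force: [-0.4, 0.4, 0.1]
opening: 0.0254
```

Call:
arm_command(increments="-0.03 0 0 0 0 0 0.41; -0.08 0 0 0 0 0 0.41; -0.15 0 0 0 0 0 0.3; -0.12 0 0 0 0 0 0.3; 0 0 0 0 0 0 0.3")

```text
clock: 21.0
tool_pos: [0.4937, -0.2925, 0.1091]
tcp_rot: [[0.006, -0.991, 0.137], [-0.005, 0.137, 0.991], [-1.0, -0.007, -0.005]]
wrist_force: [0.6, 0.0, -0.1]
opening: 0.0307
```

Call:
arm_command(increments="0 0 0 0 0 0 0.3; 0 0 0 0 0 0 0.3")

```text
clock: 21.2
tool_pos: [0.4917, -0.2908, 0.1034]
tcp_rot: [[-0.001, -0.991, 0.137], [0.001, 0.137, 0.991], [-1.0, 0.002, 0.001]]
wrist_force: [0.0, -0.2, -0.5]
opening: 0.0312
```

Run:
```python
from h import *
np.set_printoptions(precision=4,suppress=True)
s=ctrl.sense();R=s['tcp_rot'];p=s['tool_pos'];print(p,s['opening'],s['joints'])
snap('wrist','w6'); snap('side','s6')
i=cv2.imread('pics/w6.png'); a=cv2.imread('pics/s6.png')[270:410,320:500]; a=cv2.resize(a,None,fx=2.2,fy=2.2,interpolation=cv2.INTER_CUBIC)
o=np.zeros((600,800,3),np.uint8); o[:308,:396]=a; b=i[:280,:]; b=cv2.resize(b,(660,289)); o[310:599,:660]=b; cv2.imwrite('pics/g.png',o)
```

```text
[ 0.4917 -0.2908  0.1034] 0.031151185091778184 [-0.7391  0.5497  1.5194  0.      1.0745 -2.1721]
```

View pics/g.png

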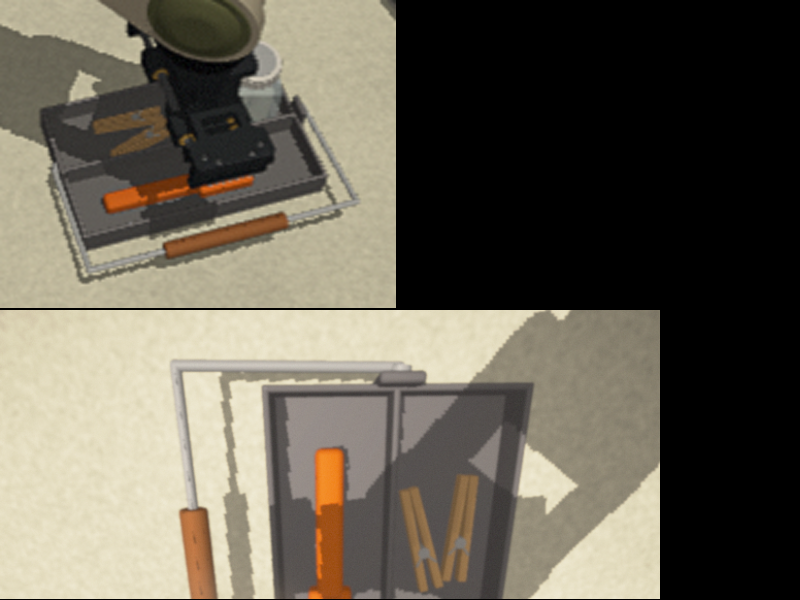

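Run:
```python
from h import *
np.set_printoptions(precision=4,suppress=True)
def ray(f,u,v):
    d=np.load('pics/'+f+'.npz'); r=d['R']@np.linalg.solve(d['K'],[u,v,1]); return d['e'],r/np.linalg.norm(r)
def tri(*rs):
    A=sum(np.eye(3)-np.outer(r,r) for e,r in rs); b=sum((np.eye(3)-np.outer(r,r))@e for e,r in rs); p=np.linalg.solve(A,b); return p,[np.linalg.norm(np.cross(p-e,r)) for e,r in rs]
W=lambda x,y:ray('w6',x*640/660,(y-310)*280/289)
B=lambda x,y:ray('side0',325+(x+.5)/4.7-.5,285+(y+.5)/4.7-.5)
c=np.array([.5117,-.256]);a=-.137;ex=np.array([np.cos(a),np.sin(a)]);ey=np.array([-ex[1],ex[0]])
for n,r in (('gripend',tri(B(330,463),W(194,511))),('bailcorner',tri(B(168,505),W(176,366)))):
    p=r[0]; q=p[:2]-c; print(n,p,r[1],'caddy',q@ex,q@ey,'ang',np.arctan2(p[2]-.035,-(q@ey)))
for th in (0,.05,.1,.15,.2):
    p=np.r_[c-.115*np.cos(th)*ey-.06*ex,.035+.115*np.sin(th)]; print(th,w2px('w6',p)*[660/640,289/280]+[0,310],(w2px('side0',p)-[325,285]+.5)*4.7-.5)
```

```text
gripend [ 0.4398 -0.3613  0.0447] [np.float64(0.0003448673036313149), np.float64(0.0003448673036314387)] caddy -0.05683204903116371 -0.11412199388215197 ang 0.08467332511729551
bailcorner [ 0.367  -0.352   0.0447] [np.float64(2.7032357472365458e-05), np.float64(2.703235747237343e-05)] caddy -0.1302113592090419 -0.11481471469101302 ang 0.08392762054655559
0 [197.7304 501.9658] [322.6376 476.7419]
0.05 [194.5334 503.6203] [323.6128 470.2956]
0.1 [191.6891 505.3582] [324.3695 463.2172]
0.15 [189.2349 507.1815] [324.9031 455.5214]
0.2 [187.2111 509.0915] [325.2095 447.2256]
```

Call:
arm_command(increments="0 -0.007 -0.103 0 0 0 0.25; 0 -0.007 -0.103 0 0 0 0.25; 0 -0.006 -0.103 0 0 0 0.25; 0 0 0 0 0 0 0.25; 0 0 0 0 0 0 0.25")

```text
clock: 21.8
tool_pos: [0.4862, -0.3681, 0.1035]
tcp_rot: [[-0.001, -0.99, 0.138], [0.001, 0.138, 0.99], [-1.0, 0.001, 0.001]]
wrist_force: [0.9, 0.2, 0.1]
opening: 0.0331
```

Call:
arm_command(increments="0.08 0 0 0 0 0 0.25; 0.08 0 0 0 0 0 0.25; 0.05 0 0 0 0 0 0.25; 0 0 0 0 0 0 0.25; 0 0 0 0 0 0 0.25")

```text
clock: 22.3
tool_pos: [0.4869, -0.3682, 0.0524]
tcp_rot: [[0.0, -0.991, 0.137], [-0.0, 0.137, 0.991], [-1.0, -0.0, -0.0]]
wrist_force: [0.3, 0.2, 0.4]
opening: 0.0329
```

Call:
arm_command(increments="0.05 0 0 0 0 0 0.25; 0.035 0 0 0 0 0 0.25; 0 0 0 0 0 0 0.25; 0 0 0 0 0 0 0.25")

```text
clock: 22.7
tool_pos: [0.4865, -0.3684, 0.0306]
tcp_rot: [[-0.0, -0.991, 0.137], [0.0, 0.137, 0.991], [-1.0, 0.0, 0.0]]
wrist_force: [-0.5, -0.6, -0.2]
opening: 0.0333
```

Call:
arm_command(increments="0 0 0 0 0 0 0.5; 0 0 0 0 0 0 1; 0 0 0 0 0 0 1; 0 0 0 0 0 0 1; 0 0 0 0 0 0 1", squeeze=15)

```text
clock: 23.2
tool_pos: [0.4868, -0.3674, 0.0307]
tcp_rot: [[-0.0, -0.991, 0.137], [0.002, 0.137, 0.991], [-1.0, 0.0, 0.002]]
wrist_force: [2.0, 5.3, 1.1]
opening: 0.0156
```

Bar gripped (15.6 mm). Swing along the arc.

Call:
arm_command(increments="-0.057 0 0.0085 0 0 0 1; -0.0553 0 0.0155 0 0 0 1; -0.053 0 0.0222 0 0 0 1; -0.05 0 0.0287 0 0 0 1")

```text
clock: 23.6
tool_pos: [0.489, -0.3501, 0.0859]
tcp_rot: [[0.0, -0.991, 0.137], [-0.002, 0.137, 0.991], [-1.0, -0.0, -0.002]]
wrist_force: [-1.0, -3.8, -3.1]
opening: 0.0152
```

Call:
arm_command(increments="-0.0458 0 0.0346 0 0 0 1; -0.0412 0 0.04 0 0 0 1; -0.0358 0 0.045 0 0 0 1; -0.03 0 0.049 0 0 0 1")

```text
clock: 24.0
tool_pos: [0.4949, -0.3109, 0.1266]
tcp_rot: [[0.002, -0.99, 0.138], [-0.009, 0.138, 0.99], [-1.0, -0.004, -0.008]]
wrist_force: [-5.5, -9.9, 8.8]
opening: 0.0154
```

Call:
arm_command(increments="-0.0236 0 0.0523 0 0 0 1; -0.017 0 0.055 0 0 0 1; -0.01 0 0.0566 0 0 0 1; -0.003 0 0.054 0 0 0 1; 0 0 0 0 0 0 1")

```text
clock: 24.5
tool_pos: [0.5029, -0.2532, 0.1385]
tcp_rot: [[0.002, -0.991, 0.136], [-0.002, 0.136, 0.991], [-1.0, -0.002, -0.002]]
wrist_force: [-2.3, 1.7, 10.7]
opening: 0.0153
```

Run:
```python
from h import *
np.set_printoptions(precision=4,suppress=True)
s=ctrl.sense();p=s['tool_pos'];print(p,s['opening'],s['wrist_force'],s['torque'])
c=np.array([.5117,-.256]);a=-.137;ex=np.array([np.cos(a),np.sin(a)]);ey=np.array([-ex[1],ex[0]]);q=p[:2]-c
z=p[2]+.014-.035; print(q@ex,q@ey,z,np.arctan2(z,-(q@ey)),np.hypot(z,q@ey))
```

```text
[ 0.5029 -0.2532  0.1385] 0.015263964328198798 [-2.3184  1.6526 10.6999] [0.1976 0.4493 0.0397]
-0.009079048047160896 0.0015681807781814641 0.11753811238763695 1.5841374270362996 0.11754857317127176
```

Call:
arm_command(increments="0 0 0 0 0 0 0.6; 0 0 0 0 0 0 0.25; 0 0 0 0 0 0 0.1; 0 0 0 0 0 0 0.1; -0.06 0 0 0 0 0 0.1")

```text
clock: 25.0
tool_pos: [0.5016, -0.2537, 0.1496]
tcp_rot: [[-0.003, -0.99, 0.138], [0.003, 0.138, 0.99], [-1.0, 0.003, 0.002]]
wrist_force: [-0.4, -0.2, 0.2]
opening: 0.0396
```

Call:
arm_command(increments="-0.12 0 0 0 0 0 0.1; -0.14 0 0 0 0 0 0.1; -0.14 0 0 0 0 0 0.1; 0 0.1 0 0 0 0 0.1; 0 0.15 0 0 0 0 0.1")

```text
clock: 25.5
tool_pos: [0.4404, -0.2457, 0.2515]
tcp_rot: [[0.001, -0.991, 0.136], [-0.001, 0.136, 0.991], [-1.0, -0.001, -0.001]]
wrist_force: [0.4, -0.8, 0.4]
opening: 0.04
```

Call:
arm_command(increments="0 0.15 0 0 0 0 0.1; 0 0.1 0.1 0 0 0 0.1; 0 0 0.15 0 0 0 0.1; 0 0 0.15 0 0 0 0.1; 0 0 0 0 0 0 0.1")

```text
clock: 26.0
tool_pos: [0.3923, -0.1351, 0.2514]
tcp_rot: [[0.0, -0.991, 0.134], [0.001, 0.134, 0.991], [-1.0, -0.0, 0.001]]
wrist_force: [-1.2, 0.4, -0.5]
opening: 0.0396
```

Run:
```python
from h import *
np.set_printoptions(precision=4,suppress=True)
s=ctrl.sense();print(s['tool_pos'],s['wrist_force'],s['clock'])
snap('side','s7');snap('scene','c7')
a=cv2.resize(cv2.imread('pics/s7.png')[240:410,320:500],None,fx=2.2,fy=2.2,interpolation=cv2.INTER_CUBIC)
b=cv2.resize(cv2.imread('pics/c7.png')[250:450,140:360],None,fx=1.8,fy=1.8,interpolation=cv2.INTER_CUBIC)
o=np.zeros((600,800,3),np.uint8);o[:374,:396]=a;o[:360,400:796]=b
o[375:599,:300]=cv2.resize(cv2.imread('pics/s7.png'),(300,224));o[375:599,310:610]=cv2.resize(cv2.imread('pics/c7.png'),(300,224));cv2.imwrite('pics/z.png',o)
c=np.array([.5117,-.256]);t=-.137;ex=np.array([np.cos(t),np.sin(t)]);ey=np.array([-ex[1],ex[0]])
for th in (1.4,1.5,1.57,1.64):
  for x in (-.06,.06):
    p=np.r_[c-.115*np.cos(th)*ey+x*ex,.035+.115*np.sin(th)];print(th,x,(w2px('s7',p)-[320,240])*2.2,(w2px('c7',p)-[140,250])*1.8+[400,0])
```

```text
[ 0.3923 -0.1351  0.2514] [-1.2108  0.4467 -0.5413] 26.0
1.4 -0.06 [136.1955 168.9533] [550.6618  80.3649]
1.4 0.06 [260.2324 140.5817] [615.7358 159.4299]
1.5 -0.06 [132.2892 157.9113] [561.4107  74.2517]
1.5 0.06 [255.6667 129.8878] [627.2301 152.14  ]
1.57 -0.06 [129.5174 150.6353] [568.9983  70.5193]
1.57 0.06 [252.3774 122.8594] [635.3001 147.6051]
1.64 -0.06 [126.7345 143.7775] [576.5838  67.2572]
1.64 0.06 [249.0352 116.2507] [643.3311 143.5628]
```

Run:
```python
from h import *
np.set_printoptions(precision=3,suppress=True)
c=np.array([.5117,-.256]);t=-.137;ex=np.array([np.cos(t),np.sin(t)]);ey=np.array([-ex[1],ex[0]])
i0=cv2.cvtColor(cv2.imread('pics/side0.png'),cv2.COLOR_BGR2HSV);print('grip hsv',i0[377,423],i0[380,410])
for f in ('s7','c7'):
    h=cv2.cvtColor(cv2.imread('pics/'+f+'.png'),cv2.COLOR_BGR2HSV); lo,hi=((140,250),(360,450)) if f=='c7' else ((320,240),(500,410))
    m=np.zeros(h.shape[:2],np.uint8); s=np.s_[lo[1]:hi[1],lo[0]:hi[0]]
    m[s]=((h[s][...,0]<15)&(h[s][...,1]>140)&(h[s][...,2]>40))
    n,l,st,ce=cv2.connectedComponentsWithStats(m)
    for k in range(1,n):
        if st[k,4]>60:
            p=np.argwhere(l==k)[:,::-1].astype(np.float32); print(f,'hsv',np.median(h[l==k],0),cv2.minAreaRect(p),st[k,4])
    for th in (1.3,1.4,1.5,1.57,1.64): print(th,w2px(f,np.r_[c-.115*np.cos(th)*ey,.035+.115*np.sin(th)]))
a=cv2.imread('pics/s4.png').astype(int);b=cv2.imread('pics/s7.png').astype(int)
# jar cap centre check: bright grey ellipse near expected
print('cap exp',w2px('s7',[.6025,-.2305,.088]),'brush exp',w2px('s7',[.4918,-.2905,.012]))
```

```text
grip hsv [ 12 169 125] [ 12 170 129]
s7 hsv [ 13. 170. 132.] ((407.126220703125, 301.9114685058594), (7.100219249725342, 56.973533630371094), 76.75948333740234) 394
s7 hsv [ 12. 222. 188.] ((400.0882873535156, 354.8529357910156), (14.309601783752441, 68.15251159667969), 75.96376037597656) 557
1.3 [412.189 315.53 ]
1.4 [410.334 310.295]
1.5 [408.405 305.356]
1.57 [407.026 302.106]
1.64 [405.632 299.046]
c7 hsv [ 13. 174. 120.] ((253.04974365234375, 310.5552673339844), (59.017555236816406, 9.885811805725098), 48.012786865234375) 503
c7 hsv [ 12. 230. 169.] ((235.9648895263672, 372.0694885253906), (72.81816864013672, 18.228254318237305), 50.77432632446289) 634
1.3 [234.783 319.656]
1.4 [240.84  315.471]
1.5 [247.014 311.772]
1.57 [251.361 309.493]
1.64 [255.698 307.48 ]
cap exp [435.483 296.309] brush exp [400.043 353.758]
```

Run:
```python
from h import *
for x0,y0,x1,y1,n in((418,284,454,326,'jar'),(370,160,415,215,'shelf jars'),(295,235,350,270,'pins a,b')):
    a=cv2.imread('pics/s4.png');b=cv2.imread('pics/s7.png')
    r=cv2.matchTemplate(b[y0-8:y1+8,x0-8:x1+8],a[y0:y1,x0:x1],cv2.TM_CCOEFF_NORMED);_,v,_,l=cv2.minMaxLoc(r);print(n,v,l[0]-8,l[1]-8)
close_job()
```

```text
jar 0.5549914240837097 0 0
shelf jars 0.038735195994377136 3 5
pins a,b 0.03755941987037659 -8 0
the job is handed in; nothing more can be done
```

The job was handed in at about 26 s, with every step carried out in the order asked. Two end-state checks, on the jar and the bystanders, were inconclusive.

**What was done**
- **Jar:** I lifted it straight up off the shelf to about 57 mm above the rail's top, carried it across, and lowered it until the wrist force showed it was resting on the pocket floor.
- **Cap:** I turned it clockwise about 1.16 rad. The torque rose to about 0.45 N m, against 0.04 N m of normal friction, so it reached its stop.
- **Brush:** the smaller one went into the long bay, and was let go with about 1 mm or less to drop.
- **Handle:** I swung it up along its arc, let go and backed the arm away. Wrist forces at the readings between moves stayed under about 15 N.

**Last checks**
- **Handle and brush:** in both fixed cameras the handle grip matches about 1.57–1.60 rad, and the brush is within about 1 pixel of where I put it in the side view.
- **Jar:** I saw it upright in its pocket after the cap was tightened. In the side-camera comparison just before hand-in it had not shifted, but the match score was only 0.55. I think that is because the raised bail crosses the view, but I could not confirm it.
- **Bystanders:** the same comparison for the things on the shelf and the loose clothespins gave no usable match (about 0.04), probably because the arm or its shadow was in the way. The force readings gave no sign of touching them, but no final picture confirms it.
- **Final picture:** it was refused because I had used all 12 views, so the last checks are numbers only.

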